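# Close the filled sample mould with its lid

## Task

The tall steel mould standing open on the bench has just been filled: close it with the round metal lid that lies on the bench. Lift the lid by its upright screw post, lower it level onto the rim, centred, until it rests there, and only then let go. Leave the mould standing where it is, and leave the loading cap and the tin alone.

Things in the scene. Friction and masses are not known exactly. Their poses are not given: they have to be found in the camera images.
- lid_post (a point): The lid: aluminium disc 130 mm across, 17 mm thick, flat side down, about 0.5 kg. Upright screw post in the middle, 17 mm thick, top 58 mm above the underside, free from 25 mm up. A 6 mm bar runs through the post 48 mm up, out to 83 mm on the lid's +y side and 25 mm on -y: grip from its +x and -x sides. Point: on the post's axis, 45 mm above the underside; z up.
- mould_top (a point): The mould to close: loose upright steel can, 195 mm tall, about 100 mm across (rim 110), full of dark soil, open at the top, standing on the bench about 0.5 m ahead of the robot. Point: centre of its mouth, level with the rim's top; z up. (A second mould, farther back on the balance, already has a lid: not part of the job.)
- cap_mid (a point): Bystander: aluminium loading cap, a small stepped disc 49 mm across and 24 mm high, loose on the bench. This point is its centre, half-way up.
- tin_mid (a point): Bystander: closed aluminium moisture tin with a push lid, 64 mm across and 43 mm high, loose on the bench. This point is its centre, half-way up.
Mind the look-alikes: they are no part of the job. There is more than one size of the part that bears lid_post; the job needs the largest.

How it is judged:
By the outcome, as a careful person would: the job done as asked, in the order asked, and still so for the second after the job is handed in, with the robot touching nothing.
It also fails if it takes over 42 s, if anything falls off the work surface, if the arm or the gripper's body presses on something with over 40 N, if the wrist force passes 120 N, or if a joint passes its speed limit or range.

## Robot

A 6-joint arm with a two-finger parallel gripper is mounted at the origin on a cart in front of the work surface, level with it; the furniture and walls round the work are solid. World frame = base frame: x ahead of the robot, y to its left, z up, the work surface at z = 0. Lengths are in mm, angles in rad, forces in N, time in s.
With the tool pointing down it reaches from about 400 to 925 mm from the base axis. Payload 12.5 kg.
Tool frame: the origin (TCP) lies at the very end of the fingers, on their centre line; the grasp point (between the pads) lies env.grip_point_offset behind it (env.grip_point_offset is the distance from the TCP to the grasp point, in mm); y points along the fingers, z is the direction in which the jaws open and shut, and the axes are right-handed (so a half turn about y gives the same grasp; the last joint's range is limited). The gripper opens to 95 mm and grips with 3 to 60 N. Pads are 20 mm wide; open, the fingers measure 119 mm over their backs; the gripper's body (75 mm by 180 mm) begins 59 mm behind the grasp point.
Start: joints at [-0.106, 0.491, 1.559, -0, 1.092, -0.106], TCP at [625.017, 0.021, 214.661] pointing down, gripper open.
Joint ranges: [-3.1, 3.1], [-0.84, 2.19], [0.05, 2.79], [-1.13, 4.28], [0.06, 2.93], [-2.69, 2.69]. Speed limits (rad/s): [2.22, 2.22, 2.79, 3.14, 3.14, 3.14].

## Interface

Orientations are given as [roll, pitch, yaw] about the fixed x, y, z axes, in that order (R = Rz(yaw) Ry(pitch) Rx(roll)).
In Python, from cell import readout, read_camera, env, nets gives the robot as it stands.
- The arm moves only by the tool apply_moves, never from a script. Its argument "increments" is a list of rows, each a list of 3 entries, a list of its own where there are three numbers: the shift along the tool's x, y, z in cm, then the turn, a rotation vector about the tool's x, y, z in degrees, then the finger opening in cm, from 0 to 9.51. A call has exactly 5 rows; each row shifts and turns the pose as measured when the row begins, along the tool's axes as they then stand; what a row does not reach is not made up. A row lasts 1/8 s, in which the tool goes at most 62.5 mm and 10.7 degrees, less where a joint would pass 70% of its speed; a pose out of reach is approached as far as the arm can. A call with a gripper value outside its range is refused whole. The fingers move at their own pace and stop on an object; the grip force is fixed at half the most. Time passes only in rows, so rows that do not move let the fingers close, or fill a call up. It gives the time, the measured TCP pose, the force and the opening at its end, in the units of the state.
- readout.state(): the state, without advancing time (a new reading comes with each control period).
- read_camera(name): name is "scene" or "side" or "wrist"; returns a dict with "img" (480x640x3 uint8, red, green, blue), "vfov" (degrees; the focal length in pixels is half the picture's height over the tangent of half this angle, whatever the lens; pixels are square), "cx", "cy" (the principal point, pixels), "rvec" (rotation vector, rad) and "tvec" (3), from world to camera coordinates, as OpenCV has them; the wrist camera has in their place "mount" (4x4, takes a point from camera to tool coordinates, whose origin is the TCP and whose axes are the tool frame's). Camera axes: x right, y down, z forward; pixel columns grow to the right and rows downward; lengths in mm; the calibration is good to about 2 mm. A picture is of the moment at which its call begins: read the wrist's pose just before it. There is no depth.
- env.job_done(): hands the job in, once; it reports no verdict.
Trained networks look in a picture, given as the dict that the camera call returned (one of the last four; its "shot" number tells which), for a name from the list of things; names that differ only in an ending like _2 or _b are one class to them, and where a whole thing is asked for, a point or a joint stands for the part that bears it (a point fixed in the world has none). Each returns a list of dicts, best first, with "confidence" (0 to 1); they miss things now and then, are a little off and sometimes report something else, mostly with a low value. They report only what shows in the picture. A call takes as long as a camera call. They do not tell look-alikes from the thing itself.
- nets.look_for(picture, thing): "point" ([x, y, z] in mm, in the coordinates of the camera as it stood for that picture, good to about 4 mm: the middle of the surface that is visible of it).
- nets.mark_of(picture, thing): "point" ([x, y, z] in mm, in the coordinates of the camera as it stood for that picture, good to about 4 mm: a listed point, or the origin of a listed thing).
The state is a dict: "t": time; "joints": joint angles; "qvel": joint speeds; "tau": joint torques, N m; "eef_pos": TCP position; "tcp_rot": TCP orientation; "ft_force": force on the tool from outside, world axes, zero at the start; "moment": the same for the moment, N m; "opening": opening from 0.0 (shut) to 1.0 (fully open).
Only numpy, scipy, OpenCV 4.12 (cv2) and the standard library are available. Lean on these libraries where they do the work, as an engineer would, in place of code of your own. Each camera call takes 0.05 s, during which the arm holds its last target. There are 200 camera calls.

## Working session

There is one attempt and no reset: what is moved stays moved. The work goes in short steps, Python scripts to look and compute and a tool call to move; the robot and the scene stay as the last step left them, time stands still between calls to the robot, and variables do not carry over. Pictures are saved under pics/ and viewed, about 8 in all and at most 12, crops included, and the job is handed in when it is done.

Besides the shell and the picture viewer there is one more tool, called after "Call:" as name([rows], argument=value, ...), one row to a line, values as JSON. apply_moves: Moves the arm, as the interface text tells. Its arguments: {"type":"object","properties":{"increments":{"type":"array"}},"required":["increments"]}

```bash
mkdir -p pics
cat > h.py <<'E'
import numpy as np, cv2
from scipy.spatial.transform import Rotation as Ro
from cell import readout, read_camera, env, nets
def shot(name):
    s=readout.state(); c=read_camera(name)
    f=240/np.tan(np.radians(c['vfov'])/2)
    K=np.array([[f,0,c['cx']],[0,f,c['cy']],[0,0,1]])
    if 'mount' in c:
        T=np.eye(4);T[:3,:3]=Ro.from_euler('xyz',s['tcp_rot']).as_matrix();T[:3,3]=s['eef_pos']
        W=T@np.array(c['mount'])   # cam->world
    else:
        E=np.eye(4);E[:3,:3]=Ro.from_rotvec(np.ravel(c['rvec'])).as_matrix();E[:3,3]=np.ravel(c['tvec'])
        W=np.linalg.inv(E)
    return c,K,W
def w(W,p): return W[:3,:3]@np.array(p)+W[:3,3]
def px(K,W,P):
    q=np.linalg.inv(W)@np.append(P,1); u=K@q[:3]; return u[:2]/u[2]
def plane(K,W,uv,z):
    d=W[:3,:3]@np.linalg.inv(K)@np.array([*uv,1.]); return W[:3,3]+d*(z-W[2,3])/d[2]
def save(n,img): cv2.imwrite('pics/'+n,img[:,:,::-1])
E
python3 - <<'E'
from h import *
np.set_printoptions(precision=1,suppress=True)
s=readout.state();print(s,env.grip_point_offset)
for n in ['scene','side','wrist']:
    c,K,W=shot(n); save(n+'0.png',c['img']); print(n,'cam at',W[:3,3],'f',K[0,0])
    for t in ['lid_post','mould_top','cap_mid','tin_mid']:
        for d in nets.mark_of(c,t)[:4]:
            P=w(W,d['point']); print(' ',t,round(d['confidence'],2),P,px(K,W,P))
E
```

```text
{'t': 0.0, 'joints': array([-0.1,  0.5,  1.6,  0. ,  1.1, -0.1]), 'qvel': array([ 0.,  0., -0., -0., -0.,  0.]), 'tau': array([ -0. , -61.3, -25.8,   0.1,   0. ,  -0. ]), 'eef_pos': array([624.8,   0. , 214.1]), 'tcp_rot': array([-1.6,  0. , -1.6]), 'ft_force': array([-0.3, -0.1,  0.6]), 'moment': array([ 0., -0., -0.]), 'opening': 1.003151924902769} 18.8
scene cam at [-311.2 -672.8  793.9] f 537.6202840492144
  lid_post 0.78 [386.3 197.   34.9] [198.8 265.8]
  lid_post 0.71 [ 539.7 -150.4   46.3] [352.5 282.3]
  lid_post 0.59 [ 396.6 -285.5   36.5] [369.8 344.8]
  mould_top 0.73 [545.5 152.4 196.9] [252.2 187.5]
  cap_mid 0.77 [654.3 -66.2  12.6] [348.9 259.4]
  tin_mid 0.63 [442.6  -2.1  19.1] [276.5 289.1]
side cam at [ 432.2 -999.4  511.3] f 567.5153360339204
  lid_post 0.8 [ 391.4 -282.6   36.5] [225.8 360.5]
  lid_post 0.77 [387.5 202.2  31.1] [230.  241.1]
  lid_post 0.59 [ 538.1 -154.4   44.3] [314.9 309.1]
  mould_top 0.57 [552.3 156.1 194.5] [305.2 174.8]
  cap_mid 0.71 [655.  -62.5   9.1] [370.2 299.3]
  tin_mid 0.76 [447.6  -2.6  17.4] [259.4 285.8]
wrist cam at [625.   74.  384.6] f 391.89851238973745
  lid_post 0.86 [ 539.2 -147.7   46.6] [232.3 371.9]
  cap_mid 0.67 [652.7 -64.3  12.7] [347.4 279.5]
  tin_mid 0.72 [445.   -1.1  20.7] [129.7 219.7]
```

Run:
```python
import cv2,numpy as np
a=cv2.imread('pics/side0.png')[100:400,150:450]
b=cv2.imread('pics/scene0.png')[150:400,160:410]
a=cv2.resize(a,(600,600),interpolation=3);cv2.imwrite('pics/sidecrop.png',a)
cv2.imwrite('pics/scenecrop.png',cv2.resize(b,(600,600),interpolation=3))
```

```text
(no output)
```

View pics/sidecrop.png

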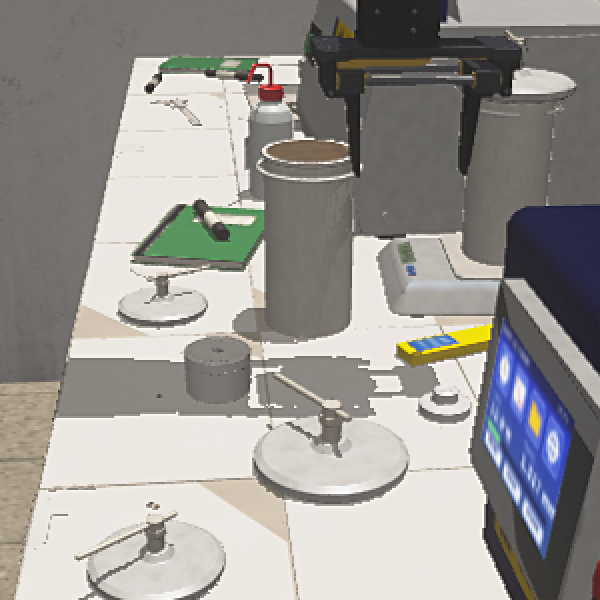

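View pics/scenecrop.png

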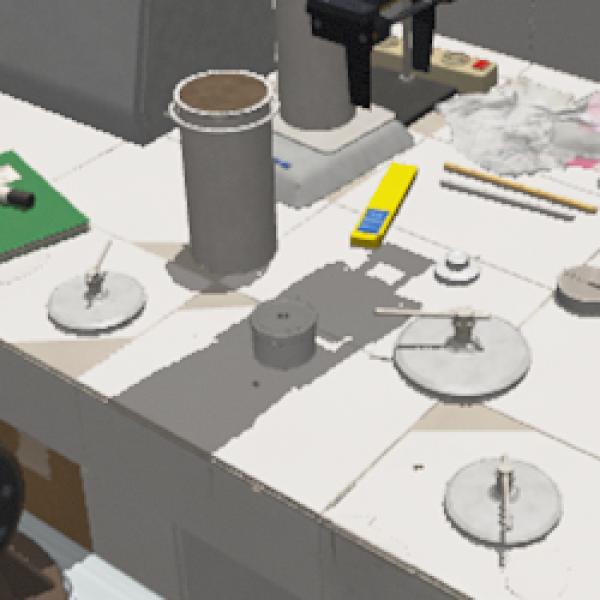

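View pics/wrist0.png

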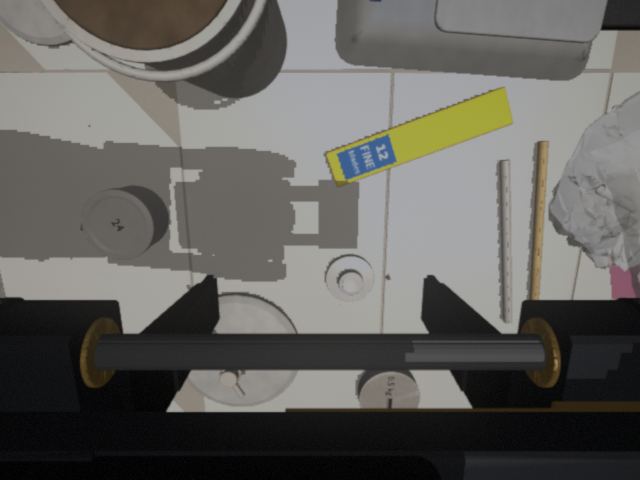

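Side crop: three lids stand on the bench. They are at scene px (352,282), (370,345) and (199,266), and the open mould is at (252,187). The first is about 134 mm across by pixel width and distance; the other two are about 102 mm. So the lid at about (538,-152) is the job's, and the enlarged crop confirms it. I'll look at the mould from above first.

Call:
apply_moves([
  [[-1.3, -3.5, -2], [0, 0, 0], 9.5],
  [[-1.3, -3.5, -2], [0, 0, 0], 9.5],
  [[-1.3, -3.5, -2], [0, 0, 0], 9.5],
  [[-1.1, -3.1, -1.7], [0, 0, 0], 9.5],
  [[0, 0, 0], [0, 0, 0], 9.5],
])

```text
t: 1.38
eef_pos: [545.8, 51.3, 354.4]
tcp_rot: [-1.571, 0.0, -1.571]
ft_force: [-0.3, 0.3, -0.7]
opening: 0.998
```

Run:
```python
from h import *
np.set_printoptions(precision=2,suppress=True)
s=readout.state();print(s['t'],s['eef_pos'],s['tcp_rot'])
c,K,W=shot('wrist'); save('wrist1.png',c['img']); print(W[:3,3])
for t in ['mould_top','lid_post']:
  for d in nets.mark_of(c,t)[:3]:
    P=w(W,d['point']); print(t,d['confidence'],P,px(K,W,P))
c,K,W=shot('side')
print(plane(K,W,(286,287.5),48),plane(K,W,(322.5,307.5),48),plane(K,W,(316,302.5),55))
```

```text
1.375 [545.78  51.25 354.38] [-1.57  0.   -1.57]
[545.85 125.2  524.38]
mould_top 0.86 [546.6  154.98 196.93] [320.92  98.51]
lid_post 0.97 [385.89 206.06  33.5 ] [181.72  65.41]
lid_post 0.73 [ 390.51 -282.63   35.97] [214.65 424.35]
lid_post 0.6 [ 541.49 -147.53   43.75] [316.9  344.53]
[494.5  -75.69  48.  ] [ 550.75 -156.69   48.  ] [ 540.25 -150.9    55.  ]
```

View pics/wrist1.png

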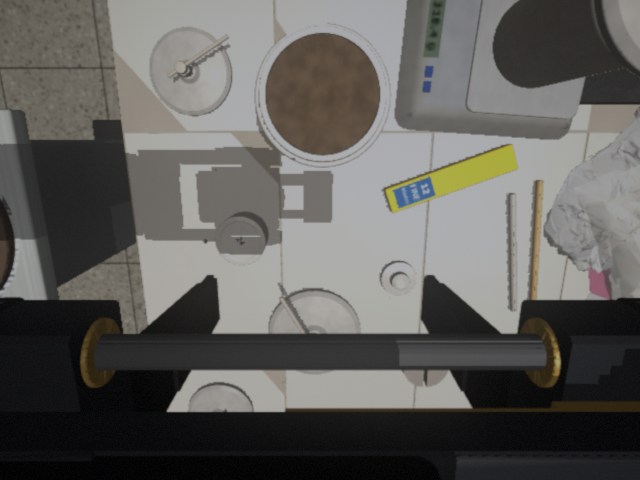

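Call:
apply_moves([
  [[4.0, 3.0, -0.1], [0, 0, 0], 9.5],
  [[4.0, 3.0, -0.1], [0, 0, 0], 9.5],
  [[4.0, 3.0, -0.1], [0, 0, 0], 9.5],
  [[4.0, 3.0, -0.1], [0, 0, 0], 9.5],
  [[4.0, 3.0, -0.1], [0, 0, 0], 9.5],
])

```text
t: 2.2
eef_pos: [540.1, -154.7, 191.5]
tcp_rot: [-1.582, 0.002, -1.57]
ft_force: [0.1, 0.0, -0.6]
opening: 0.998
```

Call:
apply_moves([
  [[0, 2, 0], [0, -10.3, 0], 9.5],
  [[0, 2, 0], [0, -10.3, 0], 9.5],
  [[0, 2, 0], [0, -10.3, 0], 9.5],
  [[0, 0, 0], [0, 0, 0], 9.5],
  [[0, 0, 0], [0, 0, 0], 9.5],
])

```text
t: 2.82
eef_pos: [536.5, -158.9, 121.5]
tcp_rot: [-1.587, 0.019, -1.027]
ft_force: [-0.3, -0.6, 0.6]
opening: 1.002
```

Run:
```python
from h import *
np.set_printoptions(precision=2,suppress=True)
s=readout.state();print(s['t'],s['eef_pos'],s['tcp_rot'])
R=Ro.from_euler('xyz',s['tcp_rot']).as_matrix()
c,K,W=shot('wrist'); save('wrist2.png',c['img'])
for d in nets.mark_of(c,'lid_post')[:3]:
    P=w(W,d['point']); print(d['confidence'],P,px(K,W,P),'tool',R.T@(P-s['eef_pos']))
# overlay of mould circles on wrist1
T=np.eye(4);T[:3,:3]=Ro.from_euler('xyz',[-np.pi/2,0,-np.pi/2]).as_matrix();T[:3,3]=[545.78,51.25,354.38]
W1=T@np.array(c['mount']);im=cv2.imread('pics/wrist1.png')
a=cv2.resize(im[0:180,240:410],None,fx=3.3,fy=3.3,interpolation=2)
cen=np.array([547.5,156.5]);print(px(K,W1,[*cen,195]))
for r,col in((50,(0,0,255)),(55,(0,255,0))):
    p=np.array([px(K,W1,[cen[0]+r*np.cos(t),cen[1]+r*np.sin(t),195]) for t in np.linspace(0,6.3,60)])
    cv2.polylines(a,[((p-[240,0])*3.3).astype(int)],True,col,1)
for uv in((322.5,94),(322.5,95)):print(plane(K,W1,uv,195))
cv2.imwrite('pics/m.png',np.hstack([a[:560], ]))
b=cv2.imread('pics/wrist2.png'); 
cv2.imwrite('pics/both.png',np.hstack([cv2.resize(a,(370,392)),cv2.resize(b[150:480,140:500],(428,392))]))
```

```text
2.825 [ 536.49 -158.9   121.52] [-1.59  0.02 -1.03]
0.61 [ 544.23 -148.61   44.98] [338.87 248.95] tool [-3.38 76.41 13.2 ]
0.6 [ 394.   -283.63   33.76] [ 59.2  295.11] tool [  34.73   90.18 -185.  ]
[321.02  96.3 ]
[548.67 158.21 195.  ]
[548.67 157.47 195.  ]
```

View pics/both.png

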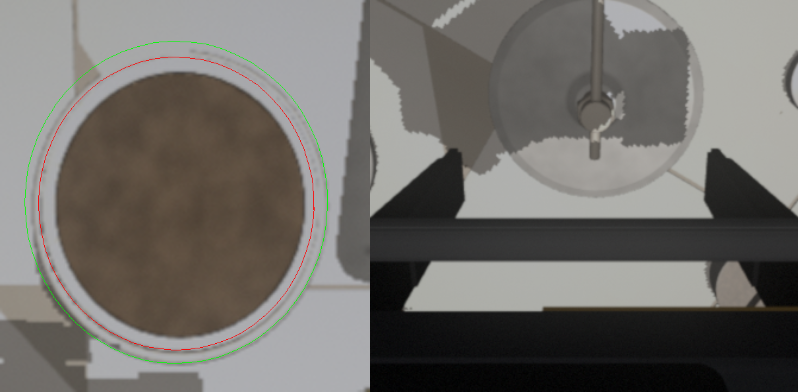

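The left crop shows the rim, with its mouth centred at about (322.7,94) in the wrist1 picture. The right crop shows the large lid with its bar vertical in the picture and the post top at about (328.5,245).

```bash
cat >> h.py <<'E'
def delta(tgt,yaw):
    s=readout.state();R=Ro.from_euler('xyz',s['tcp_rot']);G=Ro.from_euler('xyz',[-np.pi/2,0,yaw])
    return R.inv().apply(np.array(tgt)-s['eef_pos'])/10,(R.inv()*G).as_rotvec(degrees=True),s
E
python3 - <<'E'
from h import *
np.set_printoptions(precision=2,suppress=True)
c,K,W=shot('wrist')
P=plane(K,W,(328.5,245),58);print(P)
# bar: long end pixel column check, top of crop
q=plane(K,W,(140+(598-370)/1.189,150),48);print(q,np.degrees(np.arctan2(-(q-P)[0],(q-P)[1])))
d=delta([P[0],P[1],70],np.radians(-59));print(d[:2],d[2]['eef_pos'],d[2]['tcp_rot'])
E
```

```text
[ 535.42 -147.09   58.  ]
[507.28 -97.32  48.  ] 29.480925233816013
(array([-0.97,  5.22,  0.58]), array([ 0.9 ,  0.26, -1.01])) [ 536.62 -158.77  122.1 ] [-1.59  0.02 -1.03]
```

Call:
apply_moves([
  [[-0.5, 0, 0.3], [0.9, -0.5, -1.0], 9.5],
  [[-0.5, 1.5, 0.3], [0, 0, 0], 9.5],
  [[0, 1.5, 0], [0, 0, 0], 9.5],
  [[0, 1, 0], [0, 0, 0], 9.5],
  [[0, 0, 0], [0, 0, 0], 9.5],
])

```text
t: 3.6
eef_pos: [536.6, -145.8, 79.8]
tcp_rot: [-1.569, -0.002, -1.017]
ft_force: [-0.1, -0.9, 0.7]
opening: 1.001
```

Run:
```python
from h import *
np.set_printoptions(precision=2,suppress=True)
c,K,W=shot('wrist');save('wrist3.png',c['img'])
for d in nets.mark_of(c,'lid_post')[:2]:
    P=w(W,d['point']); print(d['confidence'],P,px(K,W,P))
d=delta([538,-149,26.5],np.radians(-60));print(d[:2],d[2]['eef_pos'],d[2]['tcp_rot'])
s=d[2];R=Ro.from_euler('xyz',s['tcp_rot']).as_matrix()
# expected pixel of point at z=58 on the tool axis
print(px(K,W,[s['eef_pos'][0],s['eef_pos'][1],58]))
```

```text
0.84 [ 543.13 -148.15   44.37] [326.17 284.11]
(array([ 0.29,  5.42, -0.08]), array([-0.15,  1.71,  0.15])) [ 536.96 -146.05   80.69] [-1.57 -0.   -1.02]
[318.73 284.57]
```

View pics/wrist3.png

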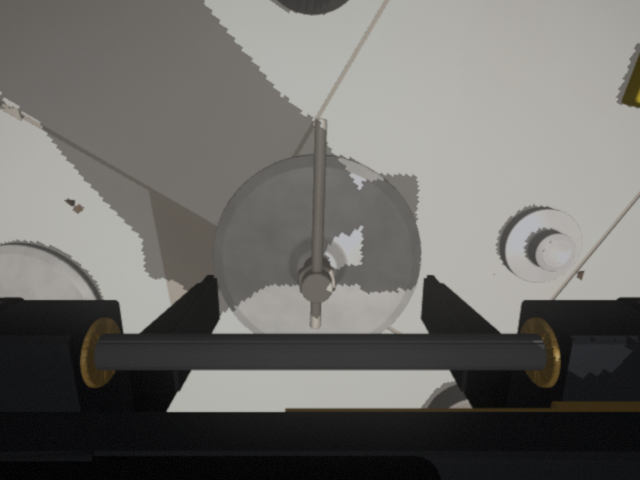

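The post top is at (317,285), against (319,285) expected on the tool axis, so it is centred, and the bar is aligned to within 1–2°. I'll go down and close.

Call:
apply_moves([
  [[0, 1.8, -0.1], [0, 0, 0], 9.5],
  [[0, 1.8, 0], [0, 0, 0], 9.5],
  [[0, 1.3, 0], [0, 0, 0], 9.5],
  [[0, 0.4, 0], [0, 0, 0], 9.5],
  [[0, 0, 0], [0, 0, 0], 9.5],
])

```text
t: 4.32
eef_pos: [537.9, -147.6, 28.1]
tcp_rot: [-1.566, -0.006, -1.018]
ft_force: [0.4, -0.2, -0.3]
opening: 0.996
```

Run:
```python
from h import *
np.set_printoptions(precision=3,suppress=True)
d=delta([537,-146,26.5],np.radians(-59));print(d[:2],d[2]['eef_pos'],d[2]['tcp_rot'],d[2]['ft_force'])
```

```text
(array([-0.186,  0.159,  0.012]), array([-0.285,  0.673,  0.347])) [ 537.863 -147.645   28.102] [-1.566 -0.006 -1.018] [ 0.4   -0.222 -0.33 ]
```

Call:
apply_moves([
  [[-0.15, 0.15, 0], [-0.28, 0, 0.35], 9.5],
  [[0, 0, 0], [0, 0, 0], 5],
  [[0, 0, 0], [0, 0, 0], 0],
  [[0, 0, 0], [0, 0, 0], 0],
  [[0, 0, 0], [0, 0, 0], 0],
])

```text
t: 4.95
eef_pos: [537.6, -146.5, 27.9]
tcp_rot: [-1.57, -0.001, -1.018]
ft_force: [-0.2, 0.6, -0.1]
opening: 0.636
```

Call:
apply_moves([
  [[0, 0, 0], [0, 0, 0], 0],
  [[0, 0, 0], [0, 0, 0], 0],
  [[0, 0, 0], [0, 0, 0], 0],
  [[0, 0, 0], [0, 0, 0], 0],
  [[0, 0, 0], [0, 0, 0], 0],
])

```text
t: 5.58
eef_pos: [537.4, -146.5, 27.8]
tcp_rot: [-1.57, -0.001, -1.018]
ft_force: [-1.5, -0.1, 0.1]
opening: 0.174
```

Run:
```python
from h import *
np.set_printoptions(precision=3,suppress=True)
d=delta([537,-146,26.5],np.radians(-59));print(d[:2],d[2]['eef_pos'],d[2]['tcp_rot'],d[2]['ft_force'],d[2]['opening'])
```

```text
(array([-0.062,  0.133, -0.006]), array([-0.029,  0.681,  0.05 ])) [ 537.372 -146.496   27.826] [-1.57  -0.001 -1.018] [-1.514 -0.061  0.085] 0.17385488861924026
```

Call:
apply_moves([
  [[0, 0, 0], [0, 0, 0], 0],
  [[0, -1, 0], [0, 0, 0], 0],
  [[0, -2, 0], [0, 0, 0], 0],
  [[0, -2, 0], [0, 0, 0], 0],
  [[0, 0, 0], [0, 0, 0], 0],
])

```text
t: 6.2
eef_pos: [536.7, -146.0, 79.3]
tcp_rot: [-1.571, 0.001, -1.018]
ft_force: [0.2, 0.2, -3.9]
opening: 0.172
```

Call:
apply_moves([
  [[0, -4, 0], [0, 0, 0], 0],
  [[0, -5, 0], [0, 0, 0], 0],
  [[0, -5, 0], [0, 0, 0], 0],
  [[0, -5, 0], [0, 0, 0], 0],
  [[0, -4, 0], [0, 0, 0], 0],
])

```text
t: 6.82
eef_pos: [535.2, -145.4, 309.2]
tcp_rot: [-1.579, 0.011, -1.018]
ft_force: [-0.1, -1.0, -3.8]
opening: 0.175
```

Run:
```python
from h import *
np.set_printoptions(precision=3,suppress=True)
d=delta([548.5,156,275],np.radians(-59));print(d[:2],d[2]['eef_pos'],d[2]['tcp_rot'],d[2]['ft_force'],d[2]['moment'],d[2]['opening'])
c,K,W=shot('wrist');save('wrist4.png',c['img'])
```

```text
(array([-24.91 ,   3.576,  16.981]), array([ 0.453,  0.664, -0.651])) [ 535.17  -145.353  309.245] [-1.579  0.011 -1.018] [-0.091 -1.007 -3.823] [ 0.075 -0.057 -0.027] 0.1751230464782675
```

View pics/wrist4.png

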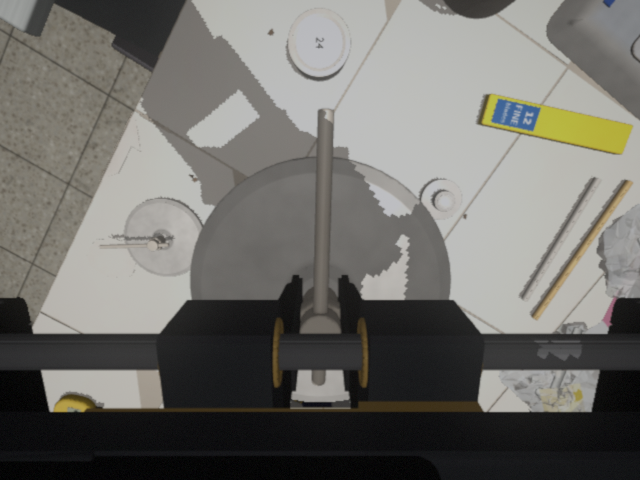

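Call:
apply_moves([
  [[-2.0, 0, 1.4], [0.45, 0, -0.65], 0],
  [[-3.5, 0, 2.4], [0, 0, 0], 0],
  [[-4, 0, 2.7], [0, 0, 0], 0],
  [[-4, 0, 2.7], [0, 0, 0], 0],
  [[-4, 0, 2.7], [0, 0, 0], 0],
])

```text
t: 7.5
eef_pos: [545.4, 68.7, 308.7]
tcp_rot: [-1.571, -0.003, -1.024]
ft_force: [-0.8, -1.0, -5.2]
opening: 0.175
```

Run:
```python
from h import *
np.set_printoptions(precision=3,suppress=True)
d=delta([548.5,156,275],np.radians(-59));print(d[:2],d[2]['eef_pos'],d[2]['tcp_rot'],d[2]['ft_force'])
```

```text
(array([-7.307,  3.35 ,  4.807]), array([-0.016,  0.333,  0.172])) [545.375  68.673 308.706] [-1.571 -0.003 -1.024] [-0.778 -0.982 -5.246]
```

Call:
apply_moves([
  [[-3.2, 0, 2.2], [0, 0, 0], 0],
  [[-2.6, 0.5, 1.7], [0, 0, 0], 0],
  [[-1.4, 1, 0.8], [0, 0, 0], 0],
  [[0, 1, 0], [0, 0, 0], 0],
  [[0, 0, 0], [0, 0, 0], 0],
])

```text
t: 8.12
eef_pos: [546.1, 159.2, 276.1]
tcp_rot: [-1.578, 0.0, -1.02]
ft_force: [-0.7, -0.2, -5.0]
opening: 0.173
```

Run:
```python
from h import *
np.set_printoptions(precision=3,suppress=True)
d=delta([548.5,156,240],np.radians(-59));print(d[:2],d[2]['eef_pos'],d[2]['tcp_rot'],d[2]['ft_force'])
ims=[]
for n in ['side','scene']:
    c,K,W=shot(n)
    for t in ['mould_top','lid_post']:
      for q in nets.mark_of(c,t)[:4]:
        P=w(W,q['point'])
        if P[2]>100: print(n,t,q['confidence'],P)
    u=px(K,W,[548,156,210]).astype(int)
    ims.append(cv2.resize(c['img'][u[1]-75:u[1]+75,u[0]-50:u[0]+50],(400,600),interpolation=cv2.INTER_CUBIC))
save('over.png',np.hstack(ims))
```

```text
(array([0.396, 3.613, 0.065]), array([ 0.41 ,  0.549, -0.004])) [546.097 159.167 276.134] [-1.578  0.    -1.02 ] [-0.714 -0.168 -5.029]
side mould_top 0.97 [551.177 153.876 195.159]
side lid_post 0.92 [546.261 155.079 293.425]
scene mould_top 0.94 [549.209 150.884 196.763]
scene lid_post 0.88 [552.245 156.283 292.725]
```

View pics/over.png

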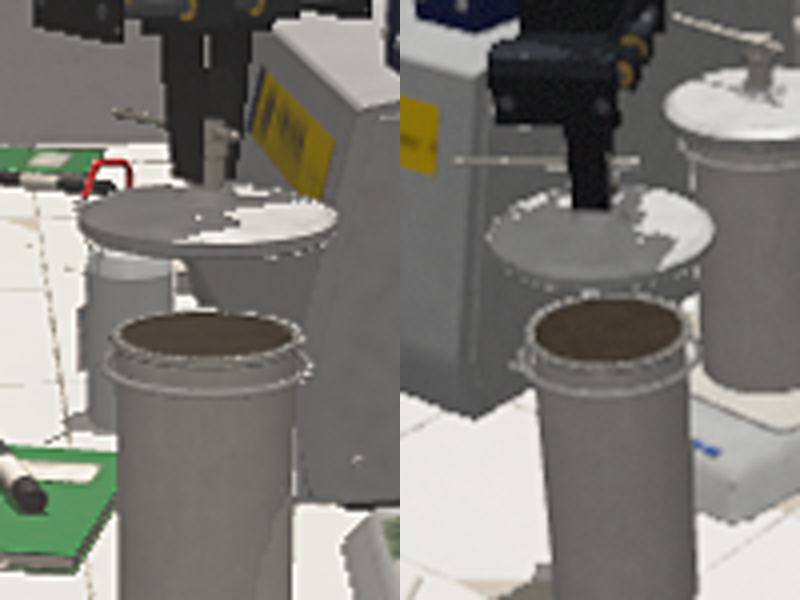

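The lid hangs level above the mouth: side rim centre (208,335) and lid centre (208,220) in the crop. I'll make a small centring correction and then lower.

Call:
apply_moves([
  [[0.4, 0.5, 0.1], [0.4, 0, 0], 0],
  [[0, 1, 0], [0, 0, 0], 0],
  [[0, 1, 0], [0, 0, 0], 0],
  [[0, 0.5, 0], [0, 0, 0], 0],
  [[0, 0, 0], [0, 0, 0], 0],
])

```text
t: 9.05
eef_pos: [549.8, 155.9, 245.7]
tcp_rot: [-1.568, -0.001, -1.021]
ft_force: [-0.7, -0.4, -4.7]
opening: 0.175
```

Run:
```python
from h import *
np.set_printoptions(precision=3,suppress=True)
d=delta([549,155.5,223],np.radians(-58.5));print(d[:2],d[2]['eef_pos'],d[2]['tcp_rot'],d[2]['ft_force'])
```

```text
(array([-0.012,  2.269, -0.1  ]), array([-0.177, -0.009,  0.047])) [549.843 155.896 245.697] [-1.568 -0.001 -1.021] [-0.723 -0.366 -4.744]
```

Call:
apply_moves([
  [[0, 0.8, 0], [-0.18, 0, 0], 0],
  [[0, 0.5, -0.1], [0, 0, 0], 0],
  [[0, 0.4, 0], [0, 0, 0], 0],
  [[0, 0.2, 0], [0, 0, 0], 0],
  [[0, 0, 0], [0, 0, 0], 0],
])

```text
t: 9.68
eef_pos: [549.1, 155.5, 225.6]
tcp_rot: [-1.571, -0.001, -1.021]
ft_force: [-0.0, 0.6, -4.3]
opening: 0.17
```

Run:
```python
from h import *
np.set_printoptions(precision=3,suppress=True)
d=delta([549,155.5,223],np.radians(-58.5));print(d[:2],d[2]['eef_pos'],d[2]['tcp_rot'],d[2]['ft_force'])
```

```text
(array([-0.009,  0.264, -0.011]), array([-0.017,  0.002,  0.06 ])) [549.14  155.483 225.635] [-1.571 -0.001 -1.021] [-0.05   0.616 -4.347]
```

Call:
apply_moves([
  [[0, 0.1, 0], [0, 0, 0], 0],
  [[0, 0.1, 0], [0, 0, 0], 0],
  [[0, 0.1, 0], [0, 0, 0], 0],
  [[0, 0, 0], [0, 0, 0], 0],
  [[0, 0, 0], [0, 0, 0], 0],
])

```text
t: 10.3
eef_pos: [549.3, 155.5, 222.9]
tcp_rot: [-1.57, -0.001, -1.021]
ft_force: [0.5, -0.0, -4.6]
opening: 0.172
```

Call:
apply_moves([
  [[0, 0.1, 0], [0, 0, 0], 0],
  [[0, 0.05, 0], [0, 0, 0], 0],
  [[0, 0, 0], [0, 0, 0], 0],
  [[0, 0, 0], [0, 0, 0], 0],
  [[0, 0, 0], [0, 0, 0], 0],
])

```text
t: 10.92
eef_pos: [549.5, 155.5, 222.7]
tcp_rot: [-1.568, -0.002, -1.021]
ft_force: [-1.0, -0.7, -0.3]
opening: 0.175
```

Run:
```python
from h import *
np.set_printoptions(precision=3,suppress=True)
s=readout.state();print(s['ft_force'],s['moment'],s['eef_pos'])
ims=[]
for n in ['side','scene']:
    c,K,W=shot(n)
    u=px(K,W,[548,156,200]).astype(int)
    ims.append(cv2.resize(c['img'][u[1]-60:u[1]+60,u[0]-40:u[0]+40],(400,600),interpolation=cv2.INTER_CUBIC))
save('on.png',np.hstack(ims))
```

```text
[-0.996 -0.682 -0.318] [-0.06   0.355 -0.011] [549.462 155.514 222.721]
```

View pics/on.png

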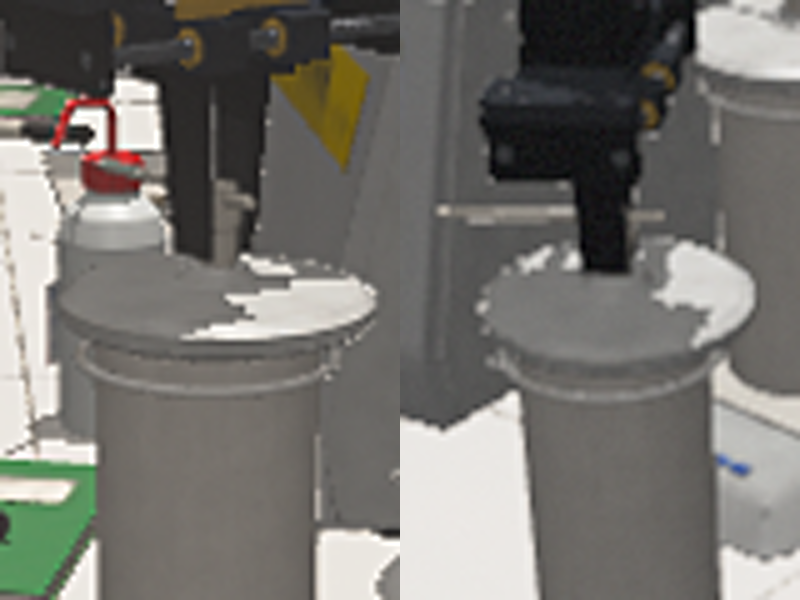

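The wrist force has fallen from -4.6 to -0.3 N, so the lid rests on the rim. In the side crop it looks about 4 mm off toward +x: lid centre col 218, flange centre 208. I'll check that with a model overlay.

Run:
```python
from h import *
np.set_printoptions(precision=3,suppress=True)
ims=[];t=np.linspace(0,6.2832,90)
for n in ['side','scene']:
    c,K,W=shot(n)
    u=px(K,W,[549,156,185]).astype(int);o=u-[40,35]
    im=cv2.resize(c['img'][o[1]:o[1]+60,o[0]:o[0]+80],None,fx=9.8,fy=9.8,interpolation=cv2.INTER_CUBIC)[:,:784]
    im=im.copy()
    for r,z,col in((65,195,(255,0,0)),(65,212,(255,0,0)),(50,150,(0,255,0)),(55,180,(0,0,255))):
        p=np.array([px(K,W,[549.3+r*np.cos(a),155.5+r*np.sin(a),z]) for a in t])
        cv2.polylines(im,[(((p-o)+.5)*9.8).astype(int)],True,col,1)
    ims.append(cv2.resize(im,(400,300)) if 0 else im)
save('ov.png',cv2.resize(np.vstack([i[:400] if 0 else cv2.resize(i,(784,300)) for i in ims]) if 0 else np.hstack([i for i in ims]),(800,300),interpolation=cv2.INTER_AREA) if 0 else np.vstack([cv2.resize(i,(400,300),interpolation=cv2.INTER_AREA) for i in ims]))
```

```text
(no output)
```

View pics/ov.png

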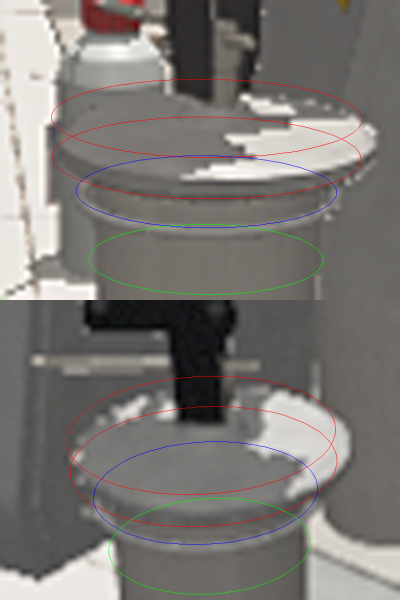

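The overlay shows the lid about 3 mm in +x and 2 mm in -y off the mould's axis. I'll lift it 4 mm, shift it and set it down again.

Call:
apply_moves([
  [[0, -0.4, 0], [0, 0, 0], 0],
  [[-0.3, 0, -0.15], [0, 0, 0], 0],
  [[0, 0, 0], [0, 0, 0], 0],
  [[0, 0.1, 0], [0, 0, 0], 0],
  [[0, 0, 0], [0, 0, 0], 0],
])

```text
t: 11.75
eef_pos: [546.2, 157.5, 224.9]
tcp_rot: [-1.569, -0.002, -1.021]
ft_force: [0.1, 0.2, -4.8]
opening: 0.172
```

Run:
```python
from h import *
np.set_printoptions(precision=3,suppress=True)
d=delta([546.4,157.5,222.5],np.radians(-58.5));print(d[:2],d[2]['eef_pos'],d[2]['tcp_rot'],d[2]['ft_force'],d[2]['moment'])
```

```text
(array([0.007, 0.24 , 0.015]), array([-0.082,  0.009,  0.087])) [546.234 157.481 224.899] [-1.569 -0.002 -1.021] [ 0.051  0.185 -4.824] [ 0.039 -0.024 -0.041]
```

Call:
apply_moves([
  [[0, 0.1, 0], [-0.08, 0, 0.08], 0],
  [[0, 0.1, 0], [0, 0, 0], 0],
  [[0, 0.05, 0], [0, 0, 0], 0],
  [[0, 0.05, 0], [0, 0, 0], 0],
  [[0, 0, 0], [0, 0, 0], 0],
])

```text
t: 12.38
eef_pos: [546.4, 157.4, 222.8]
tcp_rot: [-1.57, -0.0, -1.021]
ft_force: [-0.9, 0.0, -2.3]
opening: 0.175
```

Run:
```python
from h import *
np.set_printoptions(precision=3,suppress=True)
s=readout.state();print(s['ft_force'],s['moment'],s['eef_pos'])
ims=[]
for n in ['side','scene']:
    c,K,W=shot(n)
    u=px(K,W,[548,156,190]).astype(int)
    ims.append(cv2.resize(c['img'][u[1]-60:u[1]+60,u[0]-40:u[0]+40],(400,600),interpolation=cv2.INTER_CUBIC))
save('on2.png',np.hstack(ims))
```

```text
[-0.889  0.001 -2.327] [0.037 0.226 0.011] [546.372 157.436 222.758]
```

View pics/on2.png

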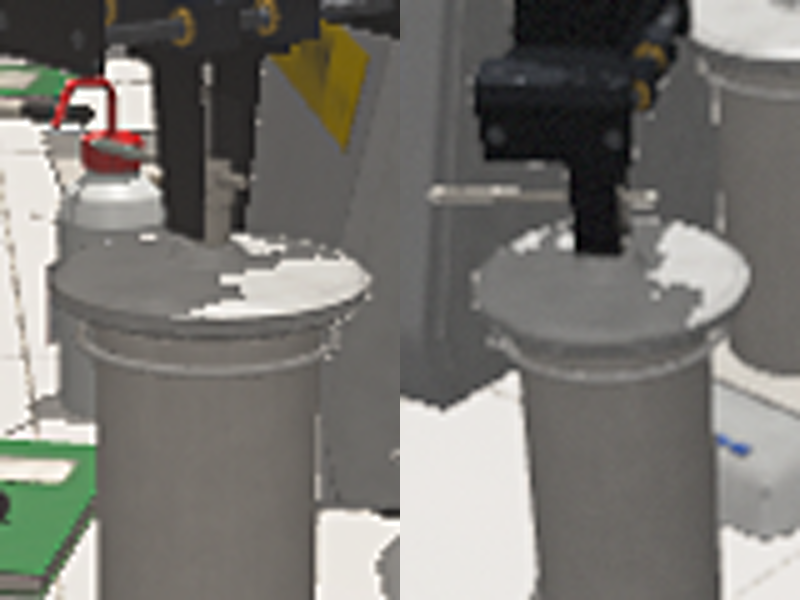

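The lid is now centred: side lid col 212 against flange 209, scene lid 611 against flange 608. I'll press down another 0.5 mm until it's fully seated, then check before releasing.

Call:
apply_moves([
  [[0, 0.05, 0], [0, 0, 0], 0],
  [[0, 0.05, 0], [0, 0, 0], 0],
  [[0, 0, 0], [0, 0, 0], 0],
  [[0, 0, 0], [0, 0, 0], 0],
  [[0, 0, 0], [0, 0, 0], 0],
])

```text
t: 13.1
eef_pos: [546.4, 157.4, 222.7]
tcp_rot: [-1.569, -0.001, -1.021]
ft_force: [-2.6, -0.0, 1.3]
opening: 0.176
```

Call:
apply_moves([
  [[0, 0, 0], [0, 0, 0], 2.2],
  [[0, 0, 0], [0, 0, 0], 3],
  [[0, 0, 0], [0, 0, 0], 5],
  [[0, 0, 0], [0, 0, 0], 6],
  [[0, 0, 0], [0, 0, 0], 6],
])

```text
t: 13.72
eef_pos: [547.3, 157.5, 222.5]
tcp_rot: [-1.567, -0.002, -1.021]
ft_force: [0.0, 0.5, 0.0]
opening: 0.571
```

Call:
apply_moves([
  [[0, 0, 0], [0, 0, 0], 6],
  [[0, 0, 0], [0, 0, 0], 6],
  [[0, -1, 0], [0, 0, 0], 6],
  [[0, -2, 0], [0, 0, 0], 6],
  [[0, -2, 0], [0, 0, 0], 6],
])

```text
t: 14.35
eef_pos: [546.8, 157.5, 274.1]
tcp_rot: [-1.569, -0.001, -1.021]
ft_force: [-0.7, 0.2, 0.7]
opening: 0.636
```

Call:
apply_moves([
  [[0, -3, 0], [0, 0, 0], 6],
  [[0, -3, 0], [0, 0, 0], 6],
  [[0, -3, 0], [0, 0, 0], 6],
  [[0, -2, 0], [0, 0, 0], 6],
  [[0, 0, 0], [0, 0, 0], 6],
])

```text
t: 14.98
eef_pos: [546.2, 157.4, 392.7]
tcp_rot: [-1.564, -0.003, -1.021]
ft_force: [-0.3, 0.4, -0.5]
opening: 0.631
```

Run:
```python
from h import *
np.set_printoptions(precision=2,suppress=True)
s=readout.state();print(s['t'],s['ft_force'],s['eef_pos'],s['opening'])
ims=[]
for n in ['side','scene']:
    c,K,W=shot(n)
    for t in ['mould_top','lid_post','cap_mid','tin_mid']:
      for q in nets.mark_of(c,t)[:4]: print(n,t,round(q['confidence'],2),w(W,q['point']))
    u=px(K,W,[548,156,190]).astype(int)
    ims.append(cv2.resize(c['img'][u[1]-60:u[1]+60,u[0]-40:u[0]+40],(400,600),interpolation=cv2.INTER_CUBIC))
save('fin.png',np.hstack(ims))
```

```text
14.975 [-0.33  0.37 -0.45] [546.18 157.44 392.68] 0.6309086134596562
side mould_top 0.84 [549.61 152.68 196.01]
side lid_post 0.6 [ 391.39 -285.15   31.98]
side lid_post 0.58 [547.79 154.04 238.63]
side lid_post 0.57 [385.92 200.37  31.18]
side cap_mid 0.74 [657.61 -65.14   7.19]
side tin_mid 0.96 [446.69  -4.75  19.47]
scene mould_top 0.67 [548.94 153.53 196.62]
scene lid_post 0.7 [ 394.44 -281.64   37.58]
scene lid_post 0.65 [548.92 155.25 236.65]
scene cap_mid 0.54 [657.32 -68.31  15.73]
scene tin_mid 0.77 [442.03  -0.54  16.97]
```

View pics/fin.png

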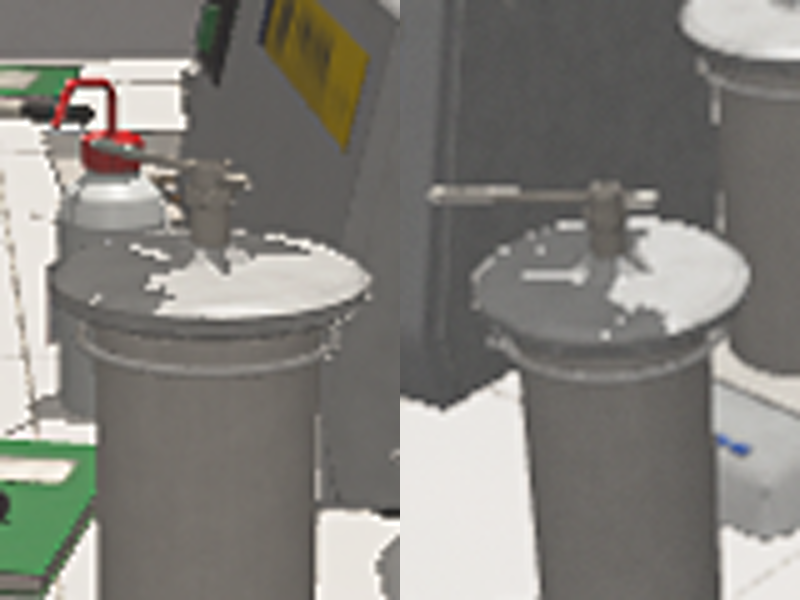

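The lid lies level and centred on the mould, and the gripper is clear of it.

```bash
python3 -c "
from cell import env
print(env.job_done())"
```

```text
the job is handed in; nothing more can be done
None
```

The mould is closed and the job is handed in at about 15 s of the 42 s allowed; no verdict was reported. I lifted the largest lid (about 134 mm measured, against about 102 mm for the other two) by its post and lowered it onto the rim. I let go only once the wrist force showed its weight had come off the gripper (about -4.6 N carried, 1.3 N seated).

- **Centring:** the first touch-down was about 3–4 mm off, so I raised the lid about 4 mm, shifted it and set it down again. After release the lid is level, and the networks put the post within about 2 mm of the mould's axis in both fixed views. The outlines just before release agreed to about 1–2 mm.
- **Mould, cap and tin:** the networks' positions for all three match those from the start, within their few-millimetre scatter. I did not view the cap or tin close up at the end.
- **Gripper:** it was about 17 cm above the rim with near-zero wrist force at hand-in.
- **Disagreement:** the network positions for the mould's mouth scattered by up to about 7 mm between views, so I relied on the wrist picture and the outlines.

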